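Drive home the last cover screw of an amplifier module on its sloped service stand

ROBOT

A 6-joint arm with a two-finger parallel gripper is mounted at the origin on the work surface. World frame = base frame: x ahead of the robot, y to its left, z up, the work surface at z = 0. Lengths are in m, angles in rad, forces in N, time in s.
With the tool pointing down it reaches from about 0.275 to 0.875 m from the base axis. Payload 12.5 kg.
Tool frame: the origin (TCP) lies midway between the tips of the shut fingers; the grasp point (between the pads) lies 19 mm behind it; z points along the fingers, y is the line along which they close (so a half turn about z gives the same grasp; the last joint's range is limited). The gripper opens to 85 mm and grips with 20 to 120 N. Pads are 22 mm wide; open, the fingers measure 114 mm over their backs; the gripper's body (76 mm by 85 mm) begins 54 mm behind the grasp point. The pads swing forward as they close: fully open they stand 13 mm farther back than shut.
Start: joints at [-1.343, 0.351, 1.652, -0, 1.139, -0.085], TCP at [0.169, -0.523, 0.231] pointing down, gripper open.
Joint ranges: [-2.75, 2.75], [-0.79, 2.1], [0.01, 2.65], [-1.57, 4.71], [0.07, 3.14], [-2.87, 2.87]. Speed limits (rad/s): [2.22, 2.22, 2.79, 3.14, 3.14, 3.14].

INTERFACE

Orientations are given as a unit quaternion [x, y, z, w].
In Python, from bench import manip, imaging gives the robot as it stands. The module is installed in compiled form; this text tells all that it offers.
- The arm moves only by the tool step_arm, never from a script. Its argument "increments" is a list of rows, each an object of numbers: "dx", "dy", "dz": the shift along the tool's x, y, z in units of 30 cm (1.0 is 30 cm); "rx", "ry", "rz": the turn, a rotation vector about the tool's x, y, z in units of 0.5 rad (1.0 is 0.5 rad); "grip": the opening, from 0 (shut) to 1 (fully open). In form: [{"dx": .., "dy": .., "dz": .., "rx": .., "ry": .., "rz": .., "grip": ..}, ...]. A call has 1 to 10 rows; each row is the pose to reach, as a shift and turn from the pose commanded when the call began, along the tool's axes at that moment; what a row does not reach only later rows make up. A row lasts 1/8 s, in which the tool goes at most 62.5 mm and 10.7 degrees, less where a joint would pass 70% of its speed; a pose out of reach is approached as far as the arm can. A call with a number of a shift or a turn outside -1 to 1 is refused whole. A call with a gripper value outside its range is refused whole. The fingers move at their own pace and stop on an object; "newtons" is the grip in N (left out, the last holds). Time passes only in rows, so rows that repeat a pose let the fingers close. It gives the time, the measured TCP pose, the force, the opening and the grip force at its end, in the units of the state.
- manip.get_state(): the state, without advancing time (a new reading comes with each control period).
- imaging.grab_frame(name): name is "scene" or "top"; returns the picture (384x512x3 uint8, red, green, blue); there is no depth.
- imaging.calibration(name): a dict with "fovy" (degrees; the focal length in pixels is half the picture's height over the tangent of half this angle, whatever the lens; pixels are square), "cx", "cy" (the principal point, pixels), "k1" (the pictures are not rectified: a ray, as slopes to the right and down, at radius r is drawn at 1 + k1 r^2 times it, then the intrinsics apply), "rvec" (rotation vector, rad) and "tvec" (3), from world to camera coordinates, as OpenCV has them. Camera axes: x right, y down, z forward; pixel columns grow to the right and rows downward; lengths in m; the calibration is good to about 2 mm. A picture is of the moment at which its call begins. calibration takes no time and is no camera call.
- manip.hand_in(): hands the job in; it is judged then, once.
Trained networks look in the newest picture that a camera, given by its name, has taken for a name from the list of things; names that differ only in an ending like _2 or _b are one class to them, and where a whole thing is asked for, a point or a joint stands for the part that bears it (a point fixed in the world has none). Each returns a list of dicts, best first, with "score" (0 to 1); they miss things now and then, are a little off and sometimes report something else, mostly with a low value. They report only what shows in the picture. A call takes as long as a camera call. They do not tell look-alikes from the thing itself.
- imaging.cut_out(camera, label): "region" (384x512 bool, what is visible of it) and "extent" ([left, top, right, bottom] in pixels, round what is visible of it).
The state is a dict: "time_s": time; "qpos": joint angles; "joint_vel": joint speeds; "joint_efforts": joint torques, N m; "eef_pos": TCP position; "tool_rot": TCP orientation; "ft_force": force on the tool from outside, world axes, zero at the start; "ft_torque": the same for the moment, N m; "opening": opening from 0.0 (shut) to 1.0 (fully open); "gripper_force": force on a finger pad.
Only numpy, scipy, OpenCV 4.12 (cv2) and the standard library are available. Lean on these libraries where they do the work, as an engineer would, in place of code of your own. Each camera call takes 0.05 s, during which the arm holds its last target. There are 200 camera calls.

TASK

Take the yellow T-handle driver out of the wooden block and close the cover's last open quarter-turn screw, the one standing proud at the lower left corner as seen from the robot: set the blade square to the cover and right down in the slot before you begin to turn, then, keeping the driver square, turn clockwise until the screw comes firmly against its stop. Put the driver back upright in its empty hole in the block, down on its shoulder, and leave the blue driver and the other things on the bench where they are.

Things in the scene. Friction and masses are not known exactly. Their poses are not given: they have to be found in the camera images.
- module: Grey finned amplifier module, 200 x 260 x 60 mm, fixed on a steel service stand; highest part 185 mm above the bench. Its aluminium cover faces up and towards the robot: outward normal in the module's frame [-0.469, 0, 0.883] (28 degrees from vertical), up-slope [0.883, 0, 0.469]. Origin on the bench below it, z vertical. Brass screws in the cover's corners: three home and fixed, one open.
- slot (a point): Floor centre of the open screw's slot. Its brass round head, 31 mm across, is low on the slope, at the left seen from the robot (module's +y). Slot 24 mm long, closed at both ends by the rim, 7 mm wide, 9 mm deep, about 110 mm above the bench. Own z: screw axis, out of the cover; x along the slot, y across. Turns with the screw. A red mark on the cover, up-slope, shows where the slot points when home.
- slot_end (a point): Point on the rim of the open screw's outer face, 13 mm from its axis in the slot's direction (own x of the screw), 9 mm above the slot's floor; turns with the screw.
- panel_screw (a joint): Angle of the open screw, rad: 0 at the thread's first bite, growing clockwise seen from outside the cover (tightening) to a hard stop at 1.6 (home, slot pointing up-slope). Starts between 0 and 0.45. The quick thread draws the head 2.5 mm inwards per rad. Friction about 0.14 N m; it stays where it is left.
- driver: Yellow T-handle driver, 131 mm long, about 0.28 kg. Origin: on its axis, at the underside (shoulder) of the round black body, 42 mm across, 26 mm high; z from blade to handle. Above the body an 18 mm neck to z = 41 mm, then the crossbar. Below the origin a 14 mm shank to -52 mm, then the blade. Starts upright in one hole of the block, hanging on its shoulder. Same after half a turn.
- blade_tip (a point): Middle of the driver's blade edge, on its axis 66 mm below the driver's origin; axes as the driver's. The flat blade is 14 mm long, 17 mm wide along own x (parallel to the crossbar), 5 mm thick along own y, 2.2 mm for the last 8 mm.
- handle (a point): Centre of the driver's yellow flat-sided crossbar, on its axis 53 mm above the driver's origin; axes as the driver's. The bar is 90 mm long (own x), 22 mm wide (own y), 24 mm high; it is grasped across its width.
- tool_block: Wooden tool block, 70 (own x) x 230 (own y) x 75 mm high, fixed to the bench, with two round upright holes of 27 mm diameter through it, 130 mm apart. Origin: centre of its underside.
- hole_a (a point): Mouth of one hole of the block, at the block's top, 75 mm above the bench; 65 mm from the block's centre on its -y side. A driver in its hole has its origin here, within the hole's play.
- hole_b (a point): Mouth of the other hole, on the block's +y side, else as hole_a.
- hex_driver: Bystander: T-handle driver of the same shape with a blue crossbar and a hexagonal bit, standing in the block's other hole. Origin and axes as the yellow driver's.
- tape_roll: Bystander: roll of brown tape lying flat, 104 mm across, 48 mm high; origin under its centre.
- solder_reel: Bystander: metal reel standing on its end, 64 mm across, 50 mm high; origin under its centre.
- multimeter: Bystander: yellow multimeter lying on its back, 180 x 86 x 43 mm; origin under its centre.
- attenuator: Bystander: black finned attenuator with a connector at each end, 127 x 55 x 50 mm; origin under its centre.
- screwdriver: Bystander: small red-handled screwdriver lying on the bench, 190 mm long.
There are look-alikes about, which are no part of the job. Leave any purple look-alike of the driver alone.

How it is judged:
On the way, in this order (a step that is already met when the one before it is completed fails the run):
1. the driver's blade is down in the slot and square to the cover (within 8 degrees), the screw not yet turned (distance between blade_tip and slot below 0.007 m and z of blade_tip in the frame of slot below 0.004 m and angle between the z axis of driver and the z axis of slot, either way round below 0.14 rad and distance of slot_end from where it was at the start of the episode below 0.0045 m), for 0.2 s.
2. with the blade in the slot, the screw has come home (within about 6 degrees of its stop) (distance between blade_tip and slot below 0.009 m and z of blade_tip in the frame of slot below 0.007 m and value of joint panel_screw above 1.5 rad), for 0.2 s.
At the end, for the whole second after the job is handed in: The screw stands at its stop (turned to within about 6 degrees, joint above 1.5 rad), and the yellow driver stands at rest and upright (within 7 degrees) in a hole of the block, its shoulder down on the block (height within 5 mm, axis within 8 mm of the hole's) (value of joint panel_screw above 1.5 rad and (horizontal distance between driver and hole_a below 0.008 m or horizontal distance between driver and hole_b below 0.008 m) and height (world z) of driver between 0.07 and 0.08 m and angle between driver's own z axis and vertical below 0.12 rad and linear speed of driver below 0.02 m/s); the robot touches nothing.
It fails at once if the screw turns while the driver is not square to it (more than 13 degrees off its axis) (velocity of joint panel_screw above 0.15 rad/s and angle between the z axis of driver and the z axis of slot, either way round above 0.23 rad).
It fails at once if a bystander is displaced by more than 30 mm (distance of any of hex_driver, tape_roll, solder_reel, multimeter, attenuator, screwdriver from where it was at the start of the episode above 0.03 m).
It also fails if it takes over 58 s, if anything falls off the work surface, if the arm or the gripper's body presses on something with over 40 N, if the wrist force passes 120 N, or if a joint passes its speed limit or range.

## Working session

There is one attempt and no reset: what is moved stays moved. The work goes in short steps, Python scripts to look and compute and a tool call to move; the robot and the scene stay as the last step left them, time stands still between calls to the robot, and variables do not carry over. Pictures are saved under pics/ and viewed, at most 10 in all, crops included, and the job is handed in when it is done.

Besides the shell and the picture viewer there is one more tool, called after "Call:" as a command line: name --argument value ..., lists and objects as JSON in quotes. step_arm: Moves the arm, as the interface text tells. Shifts and turns lie within -1 to 1; 1 stands for 30 cm of shift or 0.5 rad of turn. Its arguments: {"type":"object","properties":{"increments":{"type":"array","items":{"type":"object","properties":{"dx":{"type":"number","minimum":-1,"maximum":1},"dy":{"type":"number","minimum":-1,"maximum":1},"dz":{"type":"number","minimum":-1,"maximum":1},"rx":{"type":"number","minimum":-1,"maximum":1},"ry":{"type":"number","minimum":-1,"maximum":1},"rz":{"type":"number","minimum":-1,"maximum":1},"grip":{"type":"number"}}}},"newtons":{"type":"number"}},"required":["increments"]}

```bash
mkdir -p pics
cat > h.py <<'E'
import numpy as np,cv2
from bench import manip,imaging
from scipy.spatial.transform import Rotation as R
def cam(n):
    c=imaging.calibration(n);f=192/np.tan(np.radians(c['fovy'])/2)
    return np.array([[f,0,c['cx']],[0,f,c['cy']],[0,0,1.]]),np.array([c['k1'],0,0,0,0.]),np.array(c['rvec'],float).ravel(),np.array(c['tvec'],float).ravel()
def proj(n,P):
    K,D,r,t=cam(n);return cv2.projectPoints(np.atleast_2d(np.array(P,float)),r,t,K,D)[0].reshape(-1,2)
def ray(n,uv):
    K,D,r,t=cam(n);p=cv2.undistortPoints(np.array(uv,float).reshape(-1,1,2),K,D).reshape(-1,2)
    M=R.from_rotvec(r).as_matrix();d=np.c_[p,np.ones(len(p))]@M
    return -M.T@t,d
def atz(n,uv,z):
    o,d=ray(n,uv);return o+d*((z-o[2])/d[:,2])[:,None]
def save(n,img): cv2.imwrite('pics/'+n,img[:,:,::-1])
E
python3 - <<'E'
from h import *
a=imaging.grab_frame('scene');b=imaging.grab_frame('top')
save('s0.png',cv2.resize(a,(768,576)));save('t0.png',cv2.resize(b,(768,576)))
np.save('s0.npy',a);np.save('t0.npy',b)
for n in('scene','top'):
  print(n,imaging.calibration(n),ray(n,[[256,192]])[0])
  for l in('driver','module','slot','tool_block','hex_driver','handle'):
    for o in imaging.cut_out(n,l):
      ys,xs=np.nonzero(o['region']);print(l,round(o['score'],2),o['extent'],xs.mean().round(1),ys.mean().round(1))
E
```

```text
scene {'fovy': 53.22994100934232, 'cx': 255.31413218233112, 'cy': 192.559018925192, 'k1': 0.024037202115252267, 'rvec': array([ 1.34678368,  2.38707152, -0.75379744]), 'tvec': array([ 0.26999145, -0.26280626,  1.42910878])} [1.02813004 0.30302606 1.01756487]
driver 0.92 [403.3, 172.1, 436.0, 204.0] 416.5 184.4
driver 0.8 [367.8, 237.5, 391.9, 266.9] 377.7 251.4
driver 0.64 [321.6, 269.1, 355.4, 295.5] 335.3 280.7
module 0.71 [122.9, 179.8, 242.8, 292.6] 181.1 231.1
slot 0.67 [228.0, 217.1, 235.9, 226.6] 231.4 221.4
slot 0.62 [368.2, 239.5, 390.2, 266.9] 377.9 251.3
tool_block 0.68 [307.4, 212.9, 393.3, 286.8] 350.2 253.7
hex_driver 0.68 [319.1, 210.9, 348.8, 243.3] 334.6 225.4
handle 0.96 [362.7, 238.7, 390.9, 266.4] 377.2 252.2
handle 0.89 [317.8, 271.2, 355.5, 296.7] 336.0 280.8
handle 0.83 [405.0, 176.2, 433.0, 200.5] 416.4 185.2
handle 0.44 [121.8, 180.5, 241.0, 292.9] 181.3 230.9
top {'fovy': 42.512467012935176, 'cx': 256.8504467778122, 'cy': 202.76590817875814, 'k1': -0.14158319404338154, 'rvec': array([ 2.11669568, -2.08664022,  0.24552577]), 'tvec': array([-0.01842751,  0.50939876,  1.59457125])} [ 0.13429887 -0.00788979  1.66864787]
driver 0.82 [140.8, 191.2, 158.0, 220.7] 147.9 206.1
driver 0.61 [125.9, 286.5, 150.7, 300.6] 137.2 293.0
driver 0.59 [157.5, 161.8, 183.6, 178.5] 170.0 170.3
module 0.9 [251.9, 117.3, 343.4, 191.5] 297.6 154.4
slot 0.59 [261.4, 166.8, 266.2, 173.6] 263.0 172.4
tool_block 0.58 [133.4, 197.5, 205.7, 227.1] 171.7 213.1
hex_driver 0.66 [178.6, 194.7, 195.5, 226.8] 187.5 210.7
hex_driver 0.34 [255.6, 117.2, 343.2, 192.0] 298.3 154.4
handle 0.81 [120.5, 284.7, 148.7, 302.3] 136.9 293.1
handle 0.79 [156.1, 161.5, 180.6, 182.6] 169.2 170.6
handle 0.6 [137.9, 192.1, 156.5, 222.0] 148.1 205.6
```

View pics/s0.png

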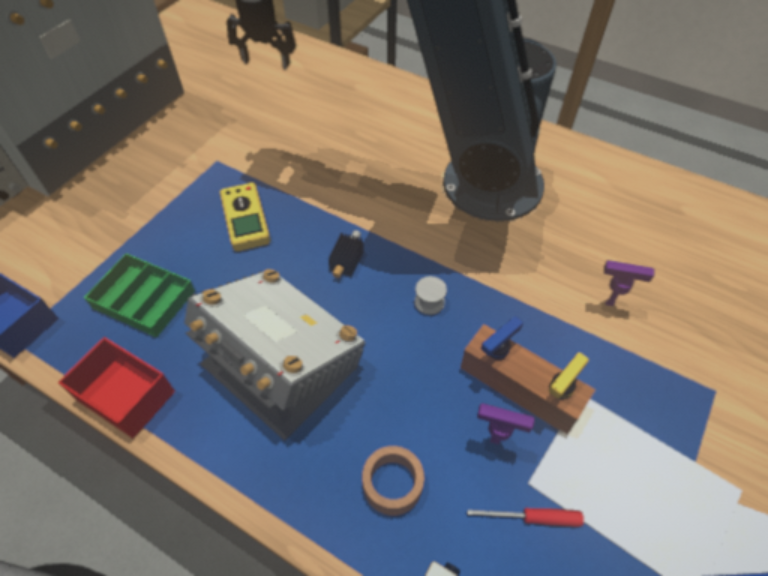

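View pics/t0.png

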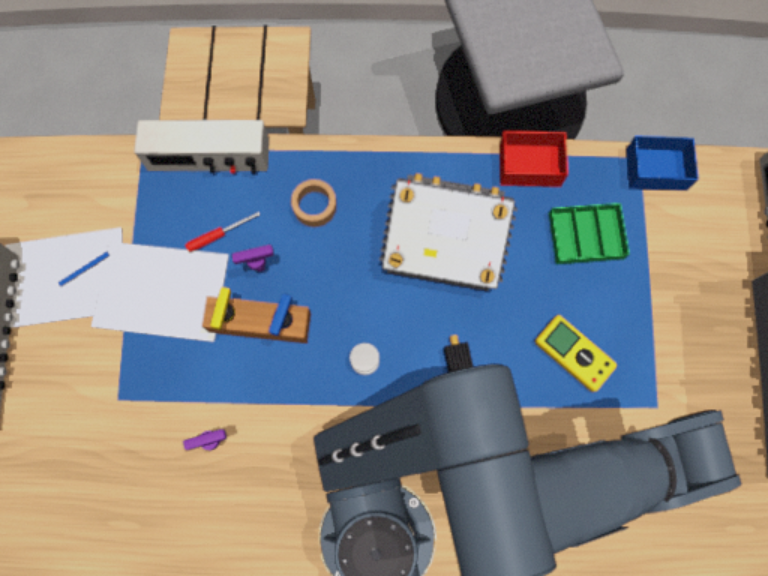

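```bash
cat > m1.py <<'E'
from h import *
from scipy.optimize import least_squares
im={'scene':np.load('s0.npy'),'top':np.load('t0.npy')}
def hm(n,P):
    h=cv2.convexHull(proj(n,P).astype(np.float32));m=cv2.moments(h)
    return np.array([m['m10'],m['m01']])/m['m00'],np.array([m['mu20'],m['mu11'],m['mu02']])/m['m00']
def mask(n,kind,roi):
    hsv=cv2.cvtColor(im[n],cv2.COLOR_RGB2HSV).astype(int);H,S,V=hsv[...,0],hsv[...,1],hsv[...,2]
    m=((H>22)&(H<35)&(S>150)&(V>90)) if kind=='y' else ((H>100)&(H<125)&(S>140)&(V>95))
    z=np.zeros_like(m);l,t,r,b=roi;z[t:b,l:r]=m[t:b,l:r]
    k,lab,st,_=cv2.connectedComponentsWithStats(z.astype(np.uint8));i=1+np.argmax(st[1:,4]);return lab==i
def fit(kind,rois):
    obs={}
    for n in im:
        k=mask(n,kind,rois[n]);ys,xs=np.nonzero(k);c=np.array([xs.mean(),ys.mean()]);C=np.cov(xs,ys)
        obs[n]=(c,np.array([C[0,0],C[0,1],C[1,1]]));print(kind,n,k.sum(),c.round(1))
    def res(p):
        x,y,a,z=p;M=R.from_euler('z',a).as_matrix()
        P=np.array([[i*.045,j*.011,k*.012] for i in(-1,1) for j in(-1,1) for k in(-1,1)])@M.T+[x,y,z]
        o=[]
        for n in im:
            c,v=hm(n,P);o+=list(c-obs[n][0])+list((v-obs[n][1])/20)
        return o
    x0=atz('top',obs['top'][0],.128)[0]
    s=[least_squares(res,[x0[0],x0[1],a,.128]) for a in(0,.7,-.7,1.5)];s=min(s,key=lambda q:q.cost)
    print(kind,s.x.round(4),s.cost.round(3),s.fun.round(2));return s.x
if __name__=='__main__':
    fit('y',{'scene':(360,230,396,270),'top':(132,186,162,226)})
    fit('b',{'scene':(315,208,352,246),'top':(176,192,198,228)})
    def crop(n,l,t,w,h,W,H):return cv2.resize(im[n][t:t+h,l:l+w],(W,H),interpolation=cv2.INTER_CUBIC)
    A=np.hstack([crop('scene',300,195,100,75,400,300),crop('top',125,180,100,75,400,300)])
    B=np.hstack([crop('scene',212,204,40,30,400,300),crop('top',244,158,40,30,400,300)])
    save('c1.png',np.vstack([A,B]))
E
python3 m1.py
```

```text
Traceback (most recent call last):
  File "m1.py", line 28, in <module>
    fit('y',{'scene':(360,230,396,270),'top':(132,186,162,226)})
    ~~~^^^^^^^^^^^^^^^^^^^^^^^^^^^^^^^^^^^^^^^^^^^^^^^^^^^^^^^^^
  File "m1.py", line 15, in fit
    k=mask(n,kind,rois[n]);ys,xs=np.nonzero(k);c=np.array([xs.mean(),ys.mean()]);C=np.cov(xs,ys)
  File "m1.py", line 11, in mask
    k,lab,st,_=cv2.connectedComponentsWithStats(z.astype(np.uint8));i=1+np.argmax(st[1:,4]);return lab==i
                                                                        ~~~~~~~~~^^^^^^^^^^
ValueError: attempt to get argmax of an empty sequence
```

```bash
python3 - <<'E'
from m1 import *
for n,u,v in(('scene',378,251),('top',147,205),('scene',335,225),('top',188,208),('scene',233,221)):print(n,im[n][v,u],cv2.cvtColor(im[n],cv2.COLOR_RGB2HSV)[v,u])
E
sed -i "s/(H>22)&(H<35)&(S>150)&(V>90)/(H>20)\&(H<36)\&(S>110)\&(V>70)/; s/(S>140)&(V>95)/(S>120)\&(V>110)/" m1.py; python3 m1.py
```

```text
scene [203 196  90] [ 28 142 203]
top [217 216  63] [ 30 181 217]
scene [ 61  87 149] [111 151 149]
top [ 53 112 192] [107 185 192]
scene [142 115  80] [ 17 111 142]
y scene 288 [378.4 249.9]
y top 220 [146.6 205.8]
y [ 0.4785  0.3435 -0.      0.1276] 2.176 [ 0.35 -0.85 -0.63  0.05  1.59  0.1  -0.09 -0.17  0.55  0.49]
b scene 603 [334.5 217.3]
b top 357 [186.3 202.6]
b [0.4747 0.2128 1.4998 0.1441] 27.177 [-0.6   4.35 -1.17  1.54 -0.48 -0.09  3.74  2.12  0.71 -3.48]
```

View pics/c1.png

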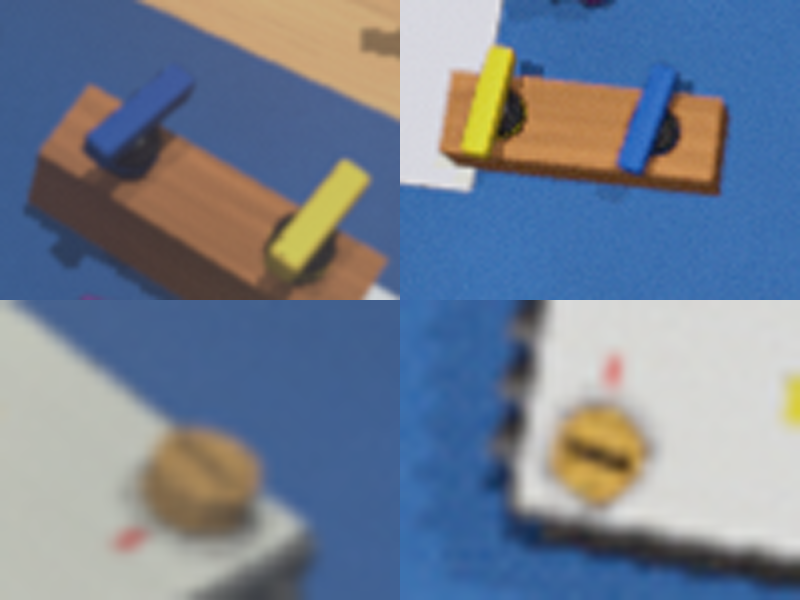

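```bash
sed -i "s/\[x0\[0\],x0\[1\],a,.128\])/[x0[0],x0[1],a,.128],diff_step=3e-3)/; s/(S>120)&(V>110)/(S>160)\&(V>165) if n=='top' else (H>100)\&(H<125)\&(V>125)/" m1.py
cat > m2.py <<'E'
from m1 import *
fit('y',{'scene':(360,230,396,270),'top':(132,186,162,226)})
T=np.array([(407,195),(500,211),(487,275),(396,260)])/1.5;S=np.array([(291,363),(212,297),(271,277),(348,332)])/1.5
def cen(n,p,r=8):
    x,y=p.round().astype(int);w=im[n][y-r:y+r+1,x-r:x+r+1]
    h=cv2.cvtColor(w,cv2.COLOR_RGB2HSV).astype(int)
    m=(h[...,0]>9)&(h[...,0]<30)&(h[...,1]>(70 if n=='scene' else 80))
    k,lab,st,c=cv2.connectedComponentsWithStats(m.astype(np.uint8));i=1+np.argmax(st[1:,4])
    return c[i]+[x-r,y-r],st[i]
P=[]
for t,s in zip(T,S):
    (a,sa),(b,sb)=cen('top',t),cen('scene',s)
    o1,d1=ray('top',a[None]);o2,d2=ray('scene',b[None])
    d1,d2=d1[0]/np.linalg.norm(d1),d2[0]/np.linalg.norm(d2)
    k=np.linalg.lstsq(np.c_[d1,-d2],o2-o1,rcond=None)[0];p=o1+k[0]*d1;q=o2+k[1]*d2
    P.append((p+q)/2);print(a.round(1),b.round(1),sa,sb,((p+q)/2).round(4),'gap',np.linalg.norm(p-q).round(4))
P=np.array(P);print(P[0]-P[3],P[1]-P[2],P[3]-P[2],P[0]-P[1])
E
python3 m2.py
```

```text
y scene 288 [378.4 249.9]
y top 220 [146.6 205.8]
y [ 0.479   0.3444 -0.2139  0.1235] 0.372 [ 0.07  0.03  0.45 -0.44  0.52  0.1   0.02  0.06 -0.07  0.24]
[270.9 129.8] [194.4 242.4] [ 4  3  9 10 67] [ 3  3 12 11 96] [ 0.7257 -0.053   0.1738] gap 0.0002
[333.  140.8] [140.5 197.5] [ 4  3  9 10 72] [ 2  3 12 10 84] [ 0.6916 -0.2541  0.1747] gap 0.001
[324.5 183.6] [180.  183.6] [ 3  5 10  9 64] [ 3  3 10  8 60] [ 0.5664 -0.2328  0.1071] gap 0.0005
[263.3 172.9] [231.4 221.6] [ 3  4 10  9 66] [ 3  4 10 10 82] [ 0.5988 -0.0308  0.1104] gap 0.0001
[ 0.1268909  -0.02216992  0.06336866] [ 0.12520898 -0.02125262  0.06759782] [0.03238879 0.20198663 0.00334188] [ 0.0340707   0.20106933 -0.00088728]
```

```bash
cat >> h.py <<'E'
YAW=-0.166
n_=R.from_euler('z',YAW).apply([-.469,0,.883]);n_/=np.linalg.norm(n_)
up_=R.from_euler('z',YAW).apply([.883,0,.469]);up_/=np.linalg.norm(up_)
lf_=np.cross(n_,up_)
def down(a): # tool z down, tool x at world yaw a
    x=np.array([np.cos(a),np.sin(a),0]);z=np.array([0,0,-1.]);return R.from_matrix(np.c_[x,np.cross(z,x),z])
def onscrew(b): # tool z=-n, tool x at angle b CCW (seen from outside) from up-slope
    x=np.cos(b)*up_+np.sin(b)*lf_;z=-n_;return R.from_matrix(np.c_[x,np.cross(z,x),z])
def to(p,Rt):
    s=manip.get_state();R0=R.from_quat(s['tool_rot'])
    d=R0.inv().apply(np.array(p)-s['eef_pos'])/.3;r=(R0.inv()*Rt).as_rotvec()/.5
    print('dxyz',d.round(4),'r',r.round(4));return d,r
def st():
    s=manip.get_state();m=R.from_quat(s['tool_rot']).as_matrix()
    print('t',round(s['time_s'],2),'p',np.round(s['eef_pos'],4),'x',m[:,0].round(3),'z',m[:,2].round(3),'q',np.round(s['qpos'],2),'F',np.round(s['ft_force'],1),'M',np.round(s['ft_torque'],2),'op',np.round(s['opening'],3),np.round(s['gripper_force'],1))
E
python3 - <<'E'
from h import *
st()
print('n',n_,'up',up_)
im=np.load('t0.npy').astype(float)
# slot angle: dark pixel moments in head
c=np.array([263.3,172.9]);ys,xs=np.mgrid[165:182,255:272]
g=im[165:182,255:272].sum(2);k=np.hypot(xs-c[0],ys-c[1])<3.6
w=np.clip(np.median(g[k])+20-g,0,None)*k
mx,my=(w*xs).sum()/w.sum(),(w*ys).sum()/w.sum()
C=np.array([[ (w*(xs-mx)**2).sum(),(w*(xs-mx)*(ys-my)).sum()],[0,(w*(ys-my)**2).sum()]])
a=.5*np.arctan2(2*C[0,1],C[0,0]-C[1,1]);print('centre',mx,my,'ang',a)
F=atz('top',[[mx,my]],.118)[0]
def pl(uv):
    o,d=ray('top',uv);return o+d*(((F-o)@n_)/(d@n_))[:,None]
e=pl([[mx+3*np.cos(a),my+3*np.sin(a)],[mx-3*np.cos(a),my-3*np.sin(a)]]);v=e[1]-e[0]
print('face',F,'scene px',proj('scene',F),'floor',F-.009*n_,'slot angle from up',np.arctan2(v@lf_,v@up_))
for y in(.344,):
  to([.479,.344,.30],down(-.214));to([.479,.344,.30],down(-.214+np.pi))
E
```

```text
t 0.7 p [ 0.1693 -0.5233  0.2313] x [ 0.951  0.308 -0.   ] z [-0.  0. -1.] q [-1.34  0.35  1.65 -0.    1.14 -0.08] F [-0.   0.3 -0.2] M [-0.01 -0.03  0.01] op 1.001 0.0
n [-0.46263391  0.0775105   0.88315457] up [ 0.87101438 -0.14593128  0.4690821 ]
centre 263.30352748154223 173.12715340442986 ang 0.30593462984811126
face [ 0.59570451 -0.03077998  0.118     ] scene px [[231.93782371 219.35597619]] floor [ 0.59986822 -0.03147758  0.11005161] slot angle from up 1.4363741249159796
dxyz [ 1.872  -2.4329 -0.229 ] r [-1.0000e-04  1.0000e-04  1.0536e+00]
dxyz [ 1.872  -2.4329 -0.229 ] r [-1.0000e-04 -1.0000e-04 -5.2295e+00]
```

Call:
step_arm --increments '[{"dx":0.1,"dy":-0.13,"dz":-0.2,"grip":1},{"dx":0.75,"dy":-0.97,"dz":-0.23,"grip":1},{"dx":0.75,"dy":-0.97,"dz":-0.23},{"dx":0.75,"dy":-0.97,"dz":-0.23},{"dx":0.75,"dy":-0.97,"dz":-0.23},{"dx":0.75,"dy":-0.97,"dz":-0.23},{"dx":0.75,"dy":-0.97,"dz":-0.23}]'

```text
invalid input
```

Call:
step_arm --increments '[{"dx":0.75,"dy":-0.97},{"dx":0.75,"dy":-0.97},{"dx":0.75,"dy":-0.97},{"dx":0.75,"dy":-0.97},{"dx":0.75,"dy":-0.97},{"dx":0.75,"dy":-0.97},{"dx":0.75,"dy":-0.97}]'

```text
invalid input
```

Call:
step_arm --increments '[{"dx":0.37,"dy":-0.49,"rz":1},{"dx":0.37,"dy":-0.49,"rz":1},{"dx":0.37,"dy":-0.49,"rz":1},{"dx":0.37,"dy":-0.49,"rz":1},{"dx":0.37,"dy":-0.49,"rz":1}]'

```text
invalid input
```

Run:
```python
from h import *
st()
to([.479,.344,.16],down(-.214));to([.479,.344,.109],down(-.214))
im={'s':imaging.grab_frame('scene'),'t':imaging.grab_frame('top')}
save('g1.png',np.hstack([cv2.resize(im['s'][170:290,310:430],(400,400)),cv2.resize(im['t'][140:260,90:210],(400,400))]))
```

```text
t 0.7 p [ 0.1693 -0.5233  0.2313] x [ 0.951  0.308 -0.   ] z [-0.  0. -1.] q [-1.34  0.35  1.65 -0.    1.14 -0.08] F [-0.   0.3 -0.2] M [-0.01 -0.03  0.01] op 1.001 0.0
dxyz [ 1.872  -2.4328  0.2377] r [-1.0000e-04  1.0000e-04  1.0536e+00]
dxyz [ 1.872  -2.4328  0.4077] r [-1.0000e-04  1.0000e-04  1.0536e+00]
```

View pics/g1.png

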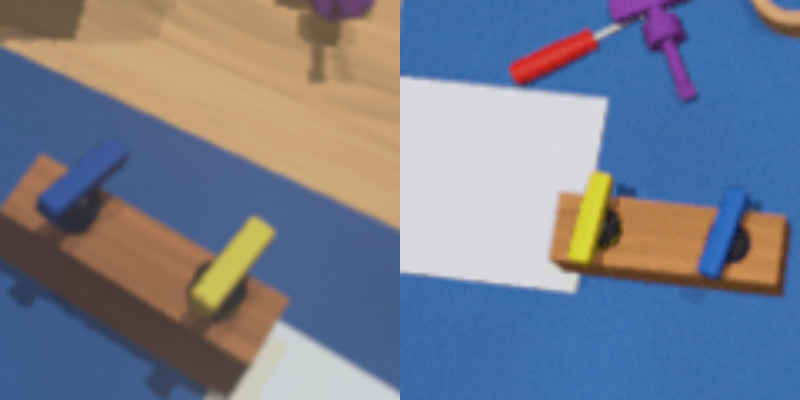

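Look-alikes in the top picture: purple at (170,170) and (137,293), blue hex driver at (187,210). The yellow bar at (147,206) top and (378,250) scene stands in the block and is the one wanted. The crop confirms it, and the moves were refused, so the arm is unmoved. I'm resending with every key in each row.

Call:
step_arm --increments '[{"dx":0.1,"dy":-0.13,"dz":-0.2,"rx":0,"ry":0,"rz":0,"grip":1},{"dx":0.75,"dy":-0.97,"dz":-0.23,"rx":0,"ry":0,"rz":0,"grip":1},{"dx":0.75,"dy":-0.97,"dz":-0.23,"rx":0,"ry":0,"rz":0,"grip":1},{"dx":0.75,"dy":-0.97,"dz":-0.23,"rx":0,"ry":0,"rz":0,"grip":1},{"dx":0.75,"dy":-0.97,"dz":-0.23,"rx":0,"ry":0,"rz":0,"grip":1},{"dx":0.75,"dy":-0.97,"dz":-0.23,"rx":0,"ry":0,"rz":0,"grip":1},{"dx":0.75,"dy":-0.97,"dz":-0.23,"rx":0,"ry":0,"rz":0,"grip":1}]' --newtons 60

```text
time_s: 1.68
eef_pos: [0.2943, -0.1747, 0.3008]
tool_rot: [0.988, 0.157, 0.001, 0.0]
ft_force: [-0.8, -0.7, 0.3]
opening: 1.002
gripper_force: 0.0
```

Call:
step_arm --increments '[{"dx":0.75,"dy":-0.97,"dz":0,"rx":0,"ry":0,"rz":0,"grip":1},{"dx":0.75,"dy":-0.97,"dz":0,"rx":0,"ry":0,"rz":0,"grip":1},{"dx":0.75,"dy":-0.97,"dz":0,"rx":0,"ry":0,"rz":0,"grip":1},{"dx":0.75,"dy":-0.97,"dz":0,"rx":0,"ry":0,"rz":0,"grip":1},{"dx":0.75,"dy":-0.97,"dz":0,"rx":0,"ry":0,"rz":0,"grip":1},{"dx":0.75,"dy":-0.97,"dz":0,"rx":0,"ry":0,"rz":0,"grip":1}]'

```text
time_s: 2.42
eef_pos: [0.4186, 0.1714, 0.3004]
tool_rot: [0.988, 0.156, 0.0, 0.0]
ft_force: [0.8, -0.7, 1.0]
opening: 1.0
gripper_force: 0.0
```

Call:
step_arm --increments '[{"dx":0.37,"dy":-0.49,"dz":0,"rx":0,"ry":0,"rz":1,"grip":1},{"dx":0.37,"dy":-0.49,"dz":0,"rx":0,"ry":0,"rz":1,"grip":1},{"dx":0.37,"dy":-0.49,"dz":0,"rx":0,"ry":0,"rz":1,"grip":1},{"dx":0.37,"dy":-0.49,"dz":0,"rx":0,"ry":0,"rz":1,"grip":1},{"dx":0.37,"dy":-0.49,"dz":0,"rx":0,"ry":0,"rz":1,"grip":1}]'

```text
time_s: 3.05
eef_pos: [0.4784, 0.3426, 0.3]
tool_rot: [0.996, -0.093, -0.0, 0.0]
ft_force: [-0.3, -0.9, 0.1]
opening: 0.996
gripper_force: 0.0
```

Run:
```python
from h import *
st()
to([.479,.344,.109],down(-.214))
```

```text
t 3.05 p [0.4784 0.3426 0.3   ] x [ 0.983 -0.185 -0.   ] z [-0.001 -0.001 -1.   ] q [ 0.54  0.36  1.46 -0.    1.32  2.3 ] F [-0.3 -0.9  0.1] M [-0.03 -0.02 -0.02] op 0.996 0.0
dxyz [ 0.0012 -0.0054  0.6366] r [0.0014 0.0009 0.0565]
```

Call:
step_arm --increments '[{"dx":0,"dy":-0.005,"dz":0.2,"rx":0,"ry":0,"rz":0.056,"grip":1},{"dx":0,"dy":-0.005,"dz":0.4,"rx":0,"ry":0,"rz":0.056,"grip":1},{"dx":0,"dy":-0.005,"dz":0.52,"rx":0,"ry":0,"rz":0.056,"grip":1},{"dx":0,"dy":-0.005,"dz":0.6,"rx":0,"ry":0,"rz":0.056,"grip":1},{"dx":0,"dy":-0.005,"dz":0.633,"rx":0,"ry":0,"rz":0.056,"grip":1},{"dx":0,"dy":-0.005,"dz":0.633,"rx":0,"ry":0,"rz":0.056,"grip":1}]'

```text
time_s: 3.8
eef_pos: [0.4791, 0.3439, 0.1109]
tool_rot: [0.994, -0.108, 0.0, -0.0]
ft_force: [0.7, -0.9, 1.0]
opening: 1.0
gripper_force: 0.0
```

Call:
step_arm --increments '[{"dx":0,"dy":0,"dz":0,"rx":0,"ry":0,"rz":0,"grip":0},{"dx":0,"dy":0,"dz":0,"rx":0,"ry":0,"rz":0,"grip":0},{"dx":0,"dy":0,"dz":0,"rx":0,"ry":0,"rz":0,"grip":0},{"dx":0,"dy":0,"dz":0,"rx":0,"ry":0,"rz":0,"grip":0},{"dx":0,"dy":0,"dz":0,"rx":0,"ry":0,"rz":0,"grip":0},{"dx":0,"dy":0,"dz":0,"rx":0,"ry":0,"rz":0,"grip":0},{"dx":0,"dy":0,"dz":0,"rx":0,"ry":0,"rz":0,"grip":0},{"dx":0,"dy":0,"dz":0,"rx":0,"ry":0,"rz":0,"grip":0}]' --newtons 80

```text
time_s: 4.8
eef_pos: [0.4791, 0.3445, 0.1107]
tool_rot: [0.994, -0.107, 0.0, -0.0]
ft_force: [-1.4, -1.1, 5.2]
opening: 0.245
gripper_force: 78.2
```

```bash
python3 -c "
from h import *
st()"
```

```text
t 4.8 p [0.4791 0.3445 0.1107] x [ 0.977 -0.214  0.   ] z [ 0.  0. -1.] q [ 0.54  0.57  1.64 -0.    0.93  2.33] F [-1.4 -1.1  5.2] M [-0.27  0.24  0.02] op 0.245 78.2
```

Call:
step_arm --increments '[{"dx":0,"dy":0,"dz":-0.1,"rx":0,"ry":0,"rz":0,"grip":0},{"dx":0,"dy":0,"dz":-0.25,"rx":0,"ry":0,"rz":0,"grip":0},{"dx":0,"dy":0,"dz":-0.4,"rx":0,"ry":0,"rz":0,"grip":0},{"dx":0,"dy":0,"dz":-0.55,"rx":0,"ry":0,"rz":0,"grip":0},{"dx":0,"dy":0,"dz":-0.7,"rx":0,"ry":0,"rz":0,"grip":0},{"dx":0,"dy":0,"dz":-0.7,"rx":0,"ry":0,"rz":0,"grip":0}]'

```text
time_s: 5.55
eef_pos: [0.4798, 0.345, 0.3233]
tool_rot: [0.994, -0.107, 0.002, -0.002]
ft_force: [-0.0, 0.3, -3.6]
opening: 0.241
gripper_force: 79.3
```

Run:
```python
from h import *
st()
slot=np.array([.5999,-.0315,.110])
s=manip.get_state()
to(slot+.16*n_,onscrew(1.39))
R0=R.from_quat(s['tool_rot']);r=(R0.inv()*onscrew(1.39)).as_rotvec()
# third-steps: pos and rot interpolated, in own frames
p0=np.array(s['eef_pos']);p1=slot+.16*n_
for k in range(4):
    Ra=R0*R.from_rotvec(r*k/4);print((Ra.inv().apply((p1-p0)/4)/.3).round(3),(r/4/.5).round(3))
```

```text
t 5.55 p [0.4798 0.345  0.3233] x [ 0.977 -0.214  0.004] z [ 0.005  0.003 -1.   ] q [0.54 0.35 1.42 0.   1.36 2.33] F [-0.   0.3 -3.6] M [-0.04 -0.01  0.01] op 0.241 79.3
dxyz [0.4084 1.1538 0.2372] r [-0.6621  0.8227 -2.8194]
[0.102 0.288 0.059] [-0.166  0.206 -0.705]
[-0.01   0.299  0.089] [-0.166  0.206 -0.705]
[-0.121  0.267  0.106] [-0.166  0.206 -0.705]
[-0.215  0.198  0.107] [-0.166  0.206 -0.705]
```

Call:
step_arm --increments '[{"dx":0.05,"dy":0.14,"dz":0.03,"rx":-0.08,"ry":0.1,"rz":-0.35,"grip":0},{"dx":0.1,"dy":0.29,"dz":0.05,"rx":-0.166,"ry":0.206,"rz":-0.7,"grip":0},{"dx":0.1,"dy":0.29,"dz":0.05,"rx":-0.166,"ry":0.206,"rz":-0.7,"grip":0},{"dx":0.1,"dy":0.29,"dz":0.05,"rx":-0.166,"ry":0.206,"rz":-0.7,"grip":0}]'

```text
time_s: 6.05
eef_pos: [0.4894, 0.2532, 0.3044]
tool_rot: [0.996, 0.067, 0.046, 0.046]
ft_force: [0.2, -0.2, -3.5]
opening: 0.244
gripper_force: 79.8
```

Call:
step_arm --increments '[{"dx":0,"dy":0.15,"dz":0.04,"rx":-0.08,"ry":0.1,"rz":-0.35,"grip":0},{"dx":-0.01,"dy":0.3,"dz":0.09,"rx":-0.166,"ry":0.206,"rz":-0.7,"grip":0},{"dx":-0.01,"dy":0.3,"dz":0.09,"rx":-0.166,"ry":0.206,"rz":-0.7,"grip":0},{"dx":-0.01,"dy":0.3,"dz":0.09,"rx":-0.166,"ry":0.206,"rz":-0.7,"grip":0}]'

```text
time_s: 6.55
eef_pos: [0.5013, 0.1623, 0.2872]
tool_rot: [0.962, 0.239, 0.091, 0.091]
ft_force: [-0.1, 0.5, -2.8]
opening: 0.245
gripper_force: 80.2
```

Call:
step_arm --increments '[{"dx":-0.06,"dy":0.13,"dz":0.05,"rx":-0.08,"ry":0.1,"rz":-0.35,"grip":0},{"dx":-0.12,"dy":0.265,"dz":0.1,"rx":-0.166,"ry":0.206,"rz":-0.7,"grip":0},{"dx":-0.12,"dy":0.265,"dz":0.1,"rx":-0.166,"ry":0.206,"rz":-0.7,"grip":0},{"dx":-0.12,"dy":0.265,"dz":0.1,"rx":-0.166,"ry":0.206,"rz":-0.7,"grip":0}]'

```text
time_s: 7.05
eef_pos: [0.5123, 0.0722, 0.2713]
tool_rot: [0.896, 0.403, 0.133, 0.133]
ft_force: [-0.6, -0.2, -3.2]
opening: 0.244
gripper_force: 80.3
```

Call:
step_arm --increments '[{"dx":-0.1,"dy":0.1,"dz":0.05,"rx":-0.08,"ry":0.1,"rz":-0.35,"grip":0},{"dx":-0.21,"dy":0.2,"dz":0.1,"rx":-0.166,"ry":0.206,"rz":-0.7,"grip":0},{"dx":-0.21,"dy":0.2,"dz":0.1,"rx":-0.166,"ry":0.206,"rz":-0.7,"grip":0},{"dx":-0.21,"dy":0.2,"dz":0.1,"rx":-0.166,"ry":0.206,"rz":-0.7,"grip":0}]'

```text
time_s: 7.55
eef_pos: [0.5236, -0.0185, 0.2556]
tool_rot: [0.798, 0.553, 0.17, 0.17]
ft_force: [0.0, -0.2, -2.6]
opening: 0.244
gripper_force: 80.2
```

Run:
```python
from h import *
st()
slot=np.array([.5999,-.0315,.110])
to(slot+.16*n_,onscrew(1.39)); to(slot+.118*n_,onscrew(1.39))
```

```text
t 7.55 p [ 0.5236 -0.0185  0.2556] x [0.33  0.94  0.084] z [ 0.459 -0.083 -0.885] q [-0.11  0.08  2.01 -0.06  0.56  0.29] F [ 0.  -0.2 -2.6] M [ 0.13  0.5  -0.01] op 0.244 80.2
dxyz [-0.0004  0.0003  0.0164] r [-0.0042  0.0122 -0.0197]
dxyz [0.0004 0.0006 0.1564] r [-0.0042  0.0122 -0.0197]
```

Call:
step_arm --increments '[{"dx":0,"dy":0,"dz":0.05,"rx":-0.004,"ry":0.012,"rz":-0.02,"grip":0},{"dx":0,"dy":0,"dz":0.1,"rx":-0.004,"ry":0.012,"rz":-0.02,"grip":0},{"dx":0,"dy":0,"dz":0.156,"rx":-0.004,"ry":0.012,"rz":-0.02,"grip":0},{"dx":0,"dy":0,"dz":0.156,"rx":-0.004,"ry":0.012,"rz":-0.02,"grip":0}]'

```text
time_s: 8.05
eef_pos: [0.5447, -0.0221, 0.2127]
tool_rot: [0.794, 0.559, 0.171, 0.169]
ft_force: [0.4, -0.7, -2.9]
opening: 0.244
gripper_force: 80.2
```

Run:
```python
from h import *
st()
slot=np.array([.5999,-.0315,.110]);to(slot+.118*n_,onscrew(1.39))
s=manip.get_state();m=R.from_quat(s['tool_rot']).as_matrix();p=np.array(s['eef_pos'])
a=imaging.grab_frame('scene');b=imaging.grab_frame('top')
tip=p+.1*m[:,2];x=m[:,0]
def ov(n,img,l,t,w,h):
    k=400//w;o=cv2.resize(img[t:t+h,l:l+w],None,fx=k,fy=k,interpolation=cv2.INTER_CUBIC)
    f=slot+.009*n_;B=lf_;C=up_
    for q,c in((f,(0,255,0)),(tip,(255,0,255)),(tip+.0085*x,(255,0,255)),(tip-.0085*x,(255,0,255)),(tip-.119*m[:,2],(0,255,255))):
        u=proj(n,q)[0];cv2.circle(o,tuple(np.round((u-[l,t]+.5)*k).astype(int)),2,c,-1)
    return o
save('b1.png',np.hstack([ov('scene',a,207,170,50,70),ov('top',b,239,140,50,70)]))
```

```text
t 8.05 p [ 0.5447 -0.0221  0.2127] x [0.317 0.945 0.083] z [ 0.461 -0.077 -0.884] q [-0.11  0.19  2.01 -0.06  0.46  0.27] F [ 0.4 -0.7 -2.9] M [ 0.04  0.54 -0.02] op 0.244 80.2
dxyz [ 0.0004  0.0041 -0.0035] r [-0.0042  0.001   0.0047]
```

View pics/b1.png

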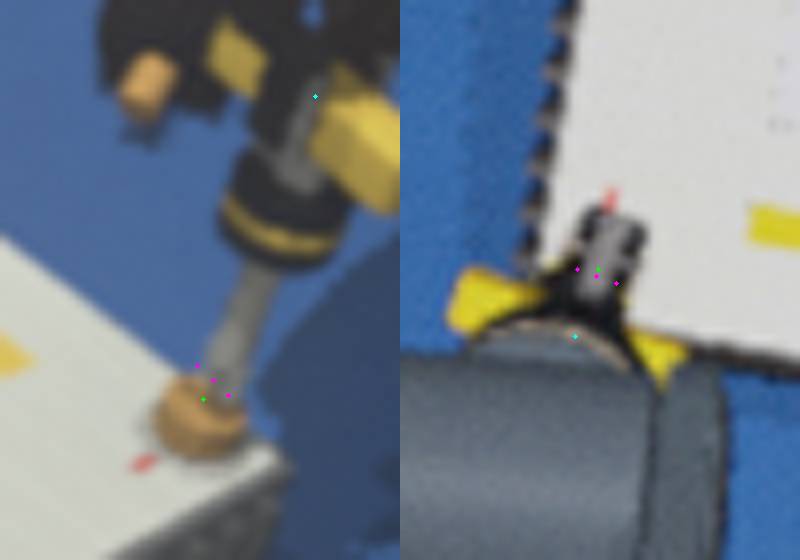

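```bash
cat > shank.py <<'E'
from h import *
from scipy.optimize import least_squares
def run(slot,save_as=None):
    s=manip.get_state();m=R.from_quat(s['tool_rot']).as_matrix();p=np.array(s['eef_pos'])
    a=imaging.grab_frame('scene').astype(float);b=np.load('s0.npy').astype(float)
    x,z=m[:,0],m[:,2]
    g=lambda d:p+d*z   # along the axis; tip at .1017
    sat=lambda im:im.max(2)-im.min(2)
    A=cv2.GaussianBlur(a,(0,0),.5)
    out=[]
    for d in np.arange(.043,.083,.004):
        u0=proj('scene',g(d))[0];u1=proj('scene',g(d+.01))[0];t=(u1-u0)/np.linalg.norm(u1-u0);nn=np.array([-t[1],t[0]])
        if (proj('scene',g(d)+.01*x)[0]-u0)@nn<0:nn=-nn
        k=np.arange(-7,7.01,.1);P=(u0+k[:,None]*nn).astype(np.float32)
        I=cv2.remap(A.astype(np.float32),P[None,:,0],P[None,:,1],cv2.INTER_CUBIC)[0]
        B=I[:,2]-I[:,0]  # blueness: mat high, shank low
        lo=B[np.abs(k)<1.2].min();L,Rr=B[:15].mean(),B[-15:].mean()
        i0=np.argmin(np.where(np.abs(k)<2,B,1e9))
        try:
            l=k[:i0][B[:i0]>(lo+L)/2][-1];r=k[i0:][B[i0:]>(lo+Rr)/2][0]
        except IndexError: continue
        sc=(proj('scene',g(d)+.01*x)[0]-u0)@nn/10
        out.append((d,(l+r)/2,(r-l),sc));print('d %.3f mid %.2f px width %.2f  px/mm %.3f -> sx %.2f mm'%(d,(l+r)/2,r-l,sc,(l+r)/2/sc))
    if save_as:
        l,t,w,h=207,185,50,50;k=12;o=cv2.resize(a[t:t+h,l:l+w].astype(np.uint8),None,fx=k,fy=k,interpolation=cv2.INTER_CUBIC)
        for d in np.r_[np.arange(.03,.1,.01),.1017]:
            u=proj('scene',g(d))[0];cv2.circle(o,tuple(np.round((u-[l,t]+.5)*k).astype(int)),2,(255,0,255),-1)
        f=slot+.009*n_
        for c in np.linspace(0,2*np.pi,24):
            u=proj('scene',f+.0155*(np.cos(c)*up_+np.sin(c)*lf_))[0];cv2.circle(o,tuple(np.round((u-[l,t]+.5)*k).astype(int)),2,(0,255,0),-1)
        save(save_as,o)
if __name__=='__main__':run(np.array([.5999,-.0315,.110]),'b2.png')
E
python3 shank.py
```

```text
d 0.043 mid 0.30 px width 9.80  px/mm 0.298 -> sx 1.01 mm
d 0.047 mid 0.90 px width 7.40  px/mm 0.297 -> sx 3.03 mm
d 0.051 mid 1.15 px width 5.50  px/mm 0.297 -> sx 3.87 mm
d 0.055 mid 1.25 px width 5.30  px/mm 0.296 -> sx 4.22 mm
d 0.059 mid 1.35 px width 5.30  px/mm 0.296 -> sx 4.57 mm
d 0.063 mid 1.20 px width 5.20  px/mm 0.295 -> sx 4.07 mm
d 0.067 mid 1.20 px width 5.00  px/mm 0.294 -> sx 4.08 mm
d 0.071 mid 1.10 px width 5.00  px/mm 0.294 -> sx 3.74 mm
d 0.075 mid 1.00 px width 5.20  px/mm 0.293 -> sx 3.41 mm
d 0.079 mid 0.95 px width 5.10  px/mm 0.293 -> sx 3.25 mm
d 0.083 mid 0.95 px width 5.10  px/mm 0.292 -> sx 3.25 mm
```

View pics/b2.png

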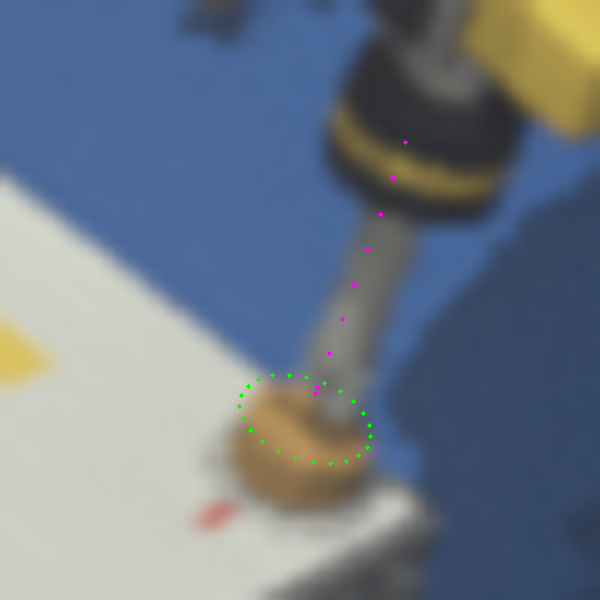

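The blade stands over the open screw. The head overlay fits, and the shank shows about 3 mm off along tool +x. I correct that and feel down.

Call:
step_arm --increments '[{"dx":-0.009,"dy":0.004,"dz":0,"rx":0,"ry":0,"rz":0,"grip":0},{"dx":-0.009,"dy":0.004,"dz":0.01,"rx":0,"ry":0,"rz":0,"grip":0},{"dx":-0.009,"dy":0.004,"dz":0.02,"rx":0,"ry":0,"rz":0,"grip":0},{"dx":-0.009,"dy":0.004,"dz":0.027,"rx":0,"ry":0,"rz":0,"grip":0},{"dx":-0.009,"dy":0.004,"dz":0.027,"rx":0,"ry":0,"rz":0,"grip":0}]'

```text
time_s: 8.82
eef_pos: [0.5487, -0.0261, 0.2072]
tool_rot: [0.794, 0.558, 0.172, 0.17]
ft_force: [-0.2, 0.7, -3.6]
opening: 0.243
gripper_force: 80.2
```

Run:
```python
from h import *
st();slot=np.array([.5999,-.0315,.110]);to(slot+.1017*n_,onscrew(1.39))
```

```text
t 8.82 p [ 0.5487 -0.0261  0.2072] x [0.317 0.945 0.083] z [ 0.463 -0.078 -0.883] q [-0.12  0.2   2.01 -0.05  0.44  0.26] F [-0.2  0.7 -3.6] M [ 0.04  0.52 -0.02] op 0.243 80.2
dxyz [ 0.0103 -0.0025  0.0275] r [0.0006 0.0004 0.0051]
```

Call:
step_arm --increments '[{"dx":0,"dy":-0.002,"dz":0.006,"rx":0,"ry":0,"rz":0,"grip":0},{"dx":0,"dy":-0.002,"dz":0.012,"rx":0,"ry":0,"rz":0,"grip":0},{"dx":0,"dy":-0.002,"dz":0.012,"rx":0,"ry":0,"rz":0,"grip":0}]'

```text
time_s: 9.2
eef_pos: [0.5499, -0.0263, 0.2038]
tool_rot: [0.794, 0.558, 0.172, 0.17]
ft_force: [-0.8, -0.2, -3.1]
opening: 0.244
gripper_force: 80.2
```

Run:
```python
from h import *
st();slot=np.array([.5999,-.0315,.110]);to(slot+.1017*n_,onscrew(1.39))
```

```text
t 9.2 p [ 0.5499 -0.0263  0.2038] x [0.317 0.945 0.083] z [ 0.463 -0.078 -0.883] q [-0.12  0.21  2.01 -0.05  0.43  0.26] F [-0.8 -0.2 -3.1] M [0.08 0.53 0.01] op 0.244 80.2
dxyz [ 0.0104 -0.0007  0.0157] r [0.0009 0.0004 0.005 ]
```

Free so far: nominally 4.7 mm left to the floor.

Call:
step_arm --increments '[{"dx":0,"dy":0,"dz":0.006,"rx":0,"ry":0,"rz":0,"grip":0},{"dx":0,"dy":0,"dz":0.01,"rx":0,"ry":0,"rz":0,"grip":0},{"dx":0,"dy":0,"dz":0.01,"rx":0,"ry":0,"rz":0,"grip":0}]'

```text
time_s: 9.57
eef_pos: [0.5512, -0.0265, 0.2012]
tool_rot: [0.794, 0.558, 0.172, 0.17]
ft_force: [-0.1, -0.1, -2.8]
opening: 0.248
gripper_force: 80.2
```

Run:
```python
from h import *
st();slot=np.array([.5999,-.0315,.110]);to(slot+.1017*n_,onscrew(1.39))
```

```text
t 9.57 p [ 0.5512 -0.0265  0.2012] x [0.317 0.945 0.083] z [ 0.463 -0.078 -0.883] q [-0.12  0.22  2.01 -0.05  0.43  0.26] F [-0.1 -0.1 -2.8] M [ 0.05  0.54 -0.02] op 0.248 80.2
dxyz [ 0.0103 -0.0008  0.0058] r [0.0009 0.0003 0.005 ]
```

Call:
step_arm --increments '[{"dx":0,"dy":0,"dz":0.004,"rx":0,"ry":0,"rz":0,"grip":0},{"dx":0,"dy":0,"dz":0.007,"rx":0,"ry":0,"rz":0,"grip":0},{"dx":0,"dy":0,"dz":0.007,"rx":0,"ry":0,"rz":0,"grip":0}]'

```text
time_s: 9.95
eef_pos: [0.5521, -0.0266, 0.1993]
tool_rot: [0.794, 0.558, 0.172, 0.17]
ft_force: [0.4, 0.3, -3.9]
opening: 0.247
gripper_force: 80.2
```

Run:
```python
from h import *
st();slot=np.array([.5999,-.0315,.110]);to(slot+.1017*n_,onscrew(1.39))
```

```text
t 9.95 p [ 0.5521 -0.0266  0.1993] x [0.317 0.945 0.083] z [ 0.463 -0.078 -0.883] q [-0.12  0.22  2.01 -0.05  0.42  0.26] F [ 0.4  0.3 -3.9] M [0.1  0.64 0.12] op 0.247 80.2
dxyz [ 0.0103 -0.0005 -0.0011] r [0.0007 0.0003 0.0051]
```

Call:
step_arm --increments '[{"dx":0,"dy":0,"dz":0.004,"rx":0,"ry":0,"rz":0,"grip":0},{"dx":0,"dy":0,"dz":0.004,"rx":0,"ry":0,"rz":0,"grip":0}]'

```text
time_s: 10.2
eef_pos: [0.5527, -0.0267, 0.1988]
tool_rot: [0.793, 0.558, 0.172, 0.17]
ft_force: [-8.2, 1.5, 6.3]
opening: 0.247
gripper_force: 82.1
```

Run:
```python
from h import *
st();slot=np.array([.5999,-.0315,.110]);to(slot+.1017*n_,onscrew(1.39))
```

```text
t 10.2 p [ 0.5527 -0.0267  0.1988] x [0.317 0.945 0.083] z [ 0.463 -0.078 -0.883] q [-0.12  0.22  2.01 -0.05  0.42  0.26] F [-8.2  1.5  6.3] M [0.2  1.01 0.02] op 0.247 82.1
dxyz [ 0.0101 -0.0013 -0.0034] r [0.0016 0.0002 0.0051]
```

```bash
sed "s/x,y,a,z=p;/x,y,a,z=p;z=.128;/" m1.py > m3.py
python3 - <<'E'
from m3 import *
x=fit('y',{'scene':(360,230,396,270),'top':(132,186,162,226)})
t=R.from_euler('z',-.214).apply([1,0,0]);print('sx',(x[:3]*[1,1,0]-[.4791,.3445,0])@t)
E
```

```text
y scene 288 [378.4 249.9]
y top 220 [146.6 205.8]
y [ 0.4801  0.3439 -0.2089  0.128 ] 0.747 [ 0.22 -0.53  0.44 -0.45  0.57 -0.04 -0.61  0.06 -0.06  0.27]
sx 0.0011005180379287775
```

Call:
step_arm --increments '[{"dx":0,"dy":0,"dz":0,"rx":0,"ry":0,"rz":0,"grip":0},{"dx":0,"dy":-0.0007,"dz":0,"rx":0,"ry":0,"rz":0.2,"grip":0},{"dx":0,"dy":-0.0013,"dz":0.0005,"rx":0,"ry":0,"rz":0.4,"grip":0},{"dx":0.0003,"dy":-0.002,"dz":0.001,"rx":0,"ry":0,"rz":0.6,"grip":0},{"dx":0.0005,"dy":-0.0026,"dz":0.002,"rx":0,"ry":0,"rz":0.8,"grip":0},{"dx":0.0005,"dy":-0.0026,"dz":0.002,"rx":0,"ry":0,"rz":0.8,"grip":0}]' --newtons 110

```text
time_s: 10.95
eef_pos: [0.5521, -0.0259, 0.1981]
tool_rot: [0.889, 0.389, 0.203, 0.132]
ft_force: [-10.5, 4.7, 10.4]
opening: 0.238
gripper_force: 109.4
```

```bash
cat >> h.py <<'E'
def loc():
    s=manip.get_state();R0=R.from_quat(s['tool_rot']);m=R0.as_matrix();x=m[:,0]
    f=np.array(s['ft_force'])-[0,0,-3.2]
    print('b',np.arctan2(x@lf_,x@up_).round(3),'tool F',R0.inv().apply(f).round(1),'tool M',R0.inv().apply(s['ft_torque']).round(2),'tilt',np.arccos(min(1,-m[:,2]@n_)).round(3),'h',((np.array(s['eef_pos'])-[.5999,-.0315,.110])@n_).round(4))
E
python3 -c "
from h import *
st();loc()"
```

```text
t 10.95 p [ 0.5521 -0.0259  0.1981] x [0.615 0.745 0.257] z [ 0.463 -0.077 -0.883] q [-0.12  0.22  2.01 -0.05  0.42  0.67] F [-10.5   4.7  10.4] M [1.   1.38 0.52] op 0.238 109.4
b 0.991 tool F [  0.6  -4.5 -17.3] tool M [ 1.77 -0.07 -0.11] tilt 0.0 h 0.1003
```

Call:
step_arm --increments '[{"dx":0,"dy":-0.0008,"dz":0.001,"rx":0,"ry":0,"rz":0.25,"grip":0},{"dx":0.0002,"dy":-0.0016,"dz":0.002,"rx":0,"ry":0,"rz":0.5,"grip":0},{"dx":0.0004,"dy":-0.0025,"dz":0.003,"rx":0,"ry":0,"rz":0.75,"grip":0},{"dx":0.0008,"dy":-0.0032,"dz":0.004,"rx":0,"ry":0,"rz":1,"grip":0},{"dx":0.0008,"dy":-0.0032,"dz":0.004,"rx":0,"ry":0,"rz":1,"grip":0}]'

```text
time_s: 11.58
eef_pos: [0.5524, -0.0249, 0.1968]
tool_rot: [0.957, 0.157, 0.229, 0.078]
ft_force: [-9.9, 6.7, 8.9]
opening: 0.238
gripper_force: 109.1
```

```bash
python3 -c "
from h import *
st();loc()"
```

```text
t 11.57 p [ 0.5524 -0.0249  0.1968] x [0.846 0.336 0.415] z [ 0.464 -0.077 -0.883] q [-0.12  0.22  2.01 -0.05  0.41  1.17] F [-9.9  6.7  8.9] M [1.51 1.11 0.76] op 0.238 109.1
b 0.491 tool F [ -1.1  -6.3 -15.8] tool M [ 1.97 -0.47 -0.05] tilt 0.001 h 0.0991
```

Call:
step_arm --increments '[{"dx":0,"dy":-0.001,"dz":0.001,"rx":0,"ry":0,"rz":0.25,"grip":0},{"dx":0.0002,"dy":-0.002,"dz":0.002,"rx":0,"ry":0,"rz":0.5,"grip":0},{"dx":0.0004,"dy":-0.003,"dz":0.003,"rx":0,"ry":0,"rz":0.75,"grip":0},{"dx":0.0008,"dy":-0.004,"dz":0.004,"rx":0,"ry":0,"rz":1,"grip":0},{"dx":0.0008,"dy":-0.004,"dz":0.004,"rx":0,"ry":0,"rz":1,"grip":0}]'

```text
time_s: 12.2
eef_pos: [0.5533, -0.0238, 0.1959]
tool_rot: [0.966, -0.085, 0.242, 0.019]
ft_force: [-7.2, 7.4, 9.3]
opening: 0.239
gripper_force: 108.9
```

```bash
python3 -c "
from h import *
st();loc()"
```

```text
t 12.2 p [ 0.5533 -0.0238  0.1959] x [ 0.868 -0.155  0.471] z [ 0.465 -0.077 -0.882] q [-0.12  0.23  2.01 -0.06  0.41  1.68] F [-7.2  7.4  9.3] M [1.69 0.69 0.92] op 0.239 108.9
b -0.009 tool F [ -1.5  -6.1 -14.9] tool M [ 1.8  -0.97 -0.08] tilt 0.002 h 0.098
```

Call:
step_arm --increments '[{"dx":0,"dy":-0.0005,"dz":0.0005,"rx":0,"ry":0,"rz":0.15,"grip":0},{"dx":0,"dy":-0.001,"dz":0.001,"rx":0,"ry":0,"rz":0.3,"grip":0},{"dx":0,"dy":-0.001,"dz":0.001,"rx":0,"ry":0,"rz":0.3,"grip":0}]'

```text
time_s: 12.58
eef_pos: [0.5536, -0.0235, 0.1957]
tool_rot: [0.957, -0.157, 0.243, 0.0]
ft_force: [-6.5, 7.4, 7.1]
opening: 0.24
gripper_force: 108.7
```

```bash
python3 -c "
from h import *
st();loc()"
```

```text
t 12.57 p [ 0.5536 -0.0235  0.1957] x [ 0.833 -0.3    0.465] z [ 0.465 -0.077 -0.882] q [-0.12  0.23  2.01 -0.06  0.41  1.83] F [-6.5  7.4  7.1] M [1.63 0.53 0.87] op 0.24 108.7
b -0.158 tool F [ -2.8  -5.9 -12.7] tool M [ 1.6  -1.06 -0.05] tilt 0.003 h 0.0977
```

Call:
step_arm --increments '[{"dx":0,"dy":0,"dz":0.0005,"rx":0,"ry":0,"rz":0.1,"grip":0},{"dx":0,"dy":0,"dz":0.001,"rx":0,"ry":0,"rz":0.2,"grip":0},{"dx":0,"dy":0,"dz":0.001,"rx":0,"ry":0,"rz":0.2,"grip":0}]'

```text
time_s: 12.95
eef_pos: [0.5539, -0.0235, 0.1955]
tool_rot: [0.948, -0.204, 0.243, -0.012]
ft_force: [-6.0, 8.6, 8.7]
opening: 0.237
gripper_force: 108.8
```

```bash
python3 -c "
from h import *
st();loc()"
```

```text
t 12.95 p [ 0.5539 -0.0235  0.1955] x [ 0.799 -0.393  0.456] z [ 0.465 -0.077 -0.882] q [-0.12  0.23  2.01 -0.06  0.41  1.93] F [-6.   8.6  8.7] M [1.85 0.46 1.01] op 0.237 108.8
b -0.258 tool F [ -2.7  -7.1 -14. ] tool M [ 1.76 -1.25 -0.07] tilt 0.003 h 0.0974
```

Call:
step_arm --increments '[{"dx":0,"dy":-0.001,"dz":0,"rx":0,"ry":0,"rz":0.1,"grip":0},{"dx":0,"dy":-0.001,"dz":0,"rx":0,"ry":0,"rz":0.2,"grip":0},{"dx":0,"dy":-0.001,"dz":0,"rx":0,"ry":0,"rz":0.2,"grip":0}]'

```text
time_s: 13.32
eef_pos: [0.5544, -0.0231, 0.1958]
tool_rot: [0.937, -0.251, 0.242, -0.024]
ft_force: [-3.6, 10.0, 6.6]
opening: 0.242
gripper_force: 108.4
```

```bash
python3 -c "
from h import *
st();loc()"
```

```text
t 13.32 p [ 0.5544 -0.0231  0.1958] x [ 0.756 -0.482  0.442] z [ 0.466 -0.077 -0.881] q [-0.11  0.23  2.01 -0.06  0.41  2.03] F [-3.6 10.   6.6] M [2.21 0.13 1.18] op 0.242 108.4
b -0.358 tool F [ -3.2  -8.7 -11. ] tool M [ 2.13 -1.32 -0.02] tilt 0.004 h 0.0975
```

Call:
step_arm --increments '[{"dx":0,"dy":-0.002,"dz":0,"rx":0,"ry":0,"rz":0.1,"grip":0},{"dx":0,"dy":-0.002,"dz":0,"rx":0,"ry":0,"rz":0.2,"grip":0},{"dx":0,"dy":-0.002,"dz":0,"rx":0,"ry":0,"rz":0.3,"grip":0},{"dx":0,"dy":-0.002,"dz":0,"rx":0,"ry":0,"rz":0.3,"grip":0}]'

```text
time_s: 13.82
eef_pos: [0.5548, -0.0228, 0.196]
tool_rot: [0.915, -0.32, 0.24, -0.042]
ft_force: [-3.5, 9.2, 7.7]
opening: 0.238
gripper_force: 108.6
```

Run:
```python
from h import *
st();loc()
a=imaging.grab_frame('scene');b=imaging.grab_frame('top')
save('b3.png',np.hstack([cv2.resize(a[180:230,207:257],(400,400),interpolation=cv2.INTER_CUBIC),cv2.resize(b[150:200,239:289],(400,400),interpolation=cv2.INTER_CUBIC)]))
```

```text
t 13.82 p [ 0.5548 -0.0228  0.196 ] x [ 0.68  -0.606  0.413] z [ 0.466 -0.077 -0.881] q [-0.11  0.23  2.01 -0.06  0.41  2.18] F [-3.5  9.2  7.7] M [1.56 0.06 1.5 ] op 0.238 108.6
b -0.507 tool F [ -3.5  -7.8 -12. ] tool M [ 1.65 -1.28 -0.6 ] tilt 0.004 h 0.0975
```

View pics/b3.png

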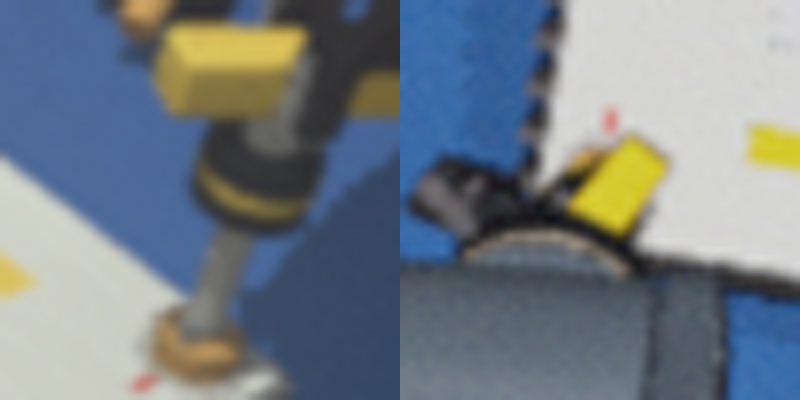

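Torque has risen to 0.6 N m, so the screw is against its stop, and the picture shows the head sunk with the blade in the slot. I relieve the torque and withdraw along the axis.

Call:
step_arm --increments '[{"dx":0,"dy":0,"dz":0,"rx":0,"ry":0,"rz":0,"grip":0},{"dx":0,"dy":0.001,"dz":0,"rx":0,"ry":0,"rz":-0.2,"grip":0},{"dx":0,"dy":0.003,"dz":-0.003,"rx":0,"ry":0,"rz":-0.3,"grip":0},{"dx":0,"dy":0.003,"dz":-0.02,"rx":0,"ry":0,"rz":-0.3,"grip":0},{"dx":0,"dy":0.003,"dz":-0.06,"rx":0,"ry":0,"rz":-0.3,"grip":0},{"dx":0,"dy":0.003,"dz":-0.15,"rx":0,"ry":0,"rz":-0.3,"grip":0},{"dx":0,"dy":0.003,"dz":-0.3,"rx":0,"ry":0,"rz":-0.3,"grip":0},{"dx":0,"dy":0.003,"dz":-0.3,"rx":0,"ry":0,"rz":-0.3,"grip":0}]'

```text
time_s: 14.92
eef_pos: [0.5119, -0.0172, 0.2768]
tool_rot: [0.937, -0.251, 0.244, -0.023]
ft_force: [-0.4, 0.3, -3.7]
opening: 0.239
gripper_force: 109.3
```

Run:
```python
from h import *
st()
s=manip.get_state();R0=R.from_quat(s['tool_rot']);Rt=down(-.214);r=(R0.inv()*Rt).as_rotvec()
p0=np.array(s['eef_pos']);p1=np.array([.4791,.3445,.29])
print(r/.5)
for k in range(2):
    Ra=R0*R.from_rotvec(r*k/2);print((Ra.inv().apply((p1-p0)/2)/.3).round(3),(r/2/.5).round(3))
```

```text
t 14.93 p [ 0.5119 -0.0172  0.2768] x [ 0.755 -0.481  0.444] z [ 0.468 -0.078 -0.88 ] q [-0.11  0.03  2.02 -0.05  0.6   2.01] F [-0.4  0.3 -3.7] M [0.09 0.51 0.  ] op 0.239 109.3
[-0.19991507 -0.9723095  -0.60635131]
[-0.322 -0.505 -0.092] [-0.1   -0.486 -0.303]
[-0.259 -0.546 -0.048] [-0.1   -0.486 -0.303]
```

Call:
step_arm --increments '[{"dx":-0.1,"dy":-0.15,"dz":-0.08,"rx":-0.03,"ry":-0.15,"rz":-0.1,"grip":0},{"dx":-0.2,"dy":-0.32,"dz":-0.13,"rx":-0.06,"ry":-0.3,"rz":-0.2,"grip":0},{"dx":-0.32,"dy":-0.505,"dz":-0.16,"rx":-0.1,"ry":-0.486,"rz":-0.3,"grip":0},{"dx":-0.32,"dy":-0.505,"dz":-0.16,"rx":-0.1,"ry":-0.486,"rz":-0.3,"grip":0},{"dx":-0.32,"dy":-0.505,"dz":-0.16,"rx":-0.1,"ry":-0.486,"rz":-0.3,"grip":0}]'

```text
time_s: 15.55
eef_pos: [0.4861, 0.165, 0.2976]
tool_rot: [0.976, -0.181, 0.12, -0.011]
ft_force: [-1.0, 0.1, -2.9]
opening: 0.239
gripper_force: 110.0
```

Call:
step_arm --increments '[{"dx":-0.12,"dy":-0.27,"dz":-0.02,"rx":-0.05,"ry":-0.24,"rz":-0.15,"grip":0},{"dx":-0.26,"dy":-0.545,"dz":-0.05,"rx":-0.1,"ry":-0.486,"rz":-0.3,"grip":0},{"dx":-0.26,"dy":-0.545,"dz":-0.05,"rx":-0.1,"ry":-0.486,"rz":-0.3,"grip":0},{"dx":-0.26,"dy":-0.545,"dz":-0.05,"rx":-0.1,"ry":-0.486,"rz":-0.3,"grip":0},{"dx":-0.26,"dy":-0.545,"dz":-0.05,"rx":-0.1,"ry":-0.486,"rz":-0.3,"grip":0}]'

```text
time_s: 16.18
eef_pos: [0.4699, 0.3445, 0.3057]
tool_rot: [0.994, -0.109, -0.003, 0.0]
ft_force: [-0.6, -0.8, -3.9]
opening: 0.237
gripper_force: 110.6
```

Run:
```python
from h import *
st()
to([.4791,.3445,.200],down(-.214));to([.4791,.3445,.1107],down(-.214))
a=imaging.grab_frame('scene');b=imaging.grab_frame('top')
L=cv2.resize(a[170:295,310:435],(400,400),interpolation=cv2.INTER_CUBIC)
for d in (0,.05,.1017):
    u=proj('scene',np.array(manip.get_state()['eef_pos'])-[0,0,d])[0];cv2.circle(L,tuple(np.round((u-[310,170]+.5)*3.2).astype(int)),2,(255,0,255),-1)
u=proj('scene',[.4791,.3445,.075])[0];cv2.circle(L,tuple(np.round((u-[310,170]+.5)*3.2).astype(int)),2,(0,255,0),-1)
save('p1.png',np.hstack([L,cv2.resize(b[155:195,244:284],(400,400),interpolation=cv2.INTER_CUBIC)]))
```

```text
t 16.18 p [0.4699 0.3445 0.3057] x [ 0.976 -0.217 -0.005] z [-0.005  0.001 -1.   ] q [0.55 0.35 1.47 0.   1.33 2.34] F [-0.6 -0.8 -3.9] M [ 0.01 -0.01 -0.03] op 0.237 110.6
dxyz [ 0.0319 -0.0069  0.352 ] r [ 0.0012  0.0109 -0.0087]
dxyz [ 0.0335 -0.007   0.6497] r [ 0.0012  0.0109 -0.0087]
```

View pics/p1.png

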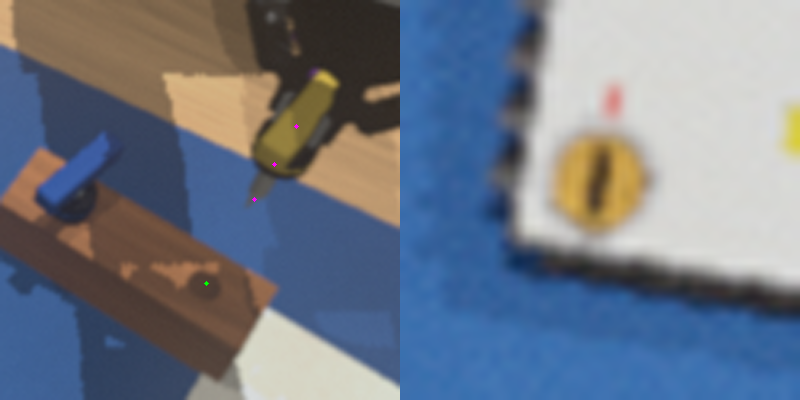

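The slot now points at the red mark, so the screw is home. The driver is over its empty hole (at 204,285 in the crop), so I lower it.

Call:
step_arm --increments '[{"dx":0.033,"dy":-0.007,"dz":0.15,"rx":0,"ry":0.011,"rz":-0.009,"grip":0},{"dx":0.033,"dy":-0.007,"dz":0.3,"rx":0,"ry":0.011,"rz":-0.009,"grip":0},{"dx":0.033,"dy":-0.007,"dz":0.4,"rx":0,"ry":0.011,"rz":-0.009,"grip":0},{"dx":0.033,"dy":-0.007,"dz":0.46,"rx":0,"ry":0.011,"rz":-0.009,"grip":0},{"dx":0.033,"dy":-0.007,"dz":0.48,"rx":0,"ry":0.011,"rz":-0.009,"grip":0},{"dx":0.033,"dy":-0.007,"dz":0.48,"rx":0,"ry":0.011,"rz":-0.009,"grip":0}]'

```text
time_s: 17.02
eef_pos: [0.4793, 0.3459, 0.163]
tool_rot: [0.994, -0.106, 0.0, -0.0]
ft_force: [-0.3, -0.2, -3.1]
opening: 0.241
gripper_force: 110.7
```

Run:
```python
from h import *
st()
to([.4791,.3445,.1107],down(-.214))
```

```text
t 17.02 p [0.4793 0.3459 0.163 ] x [ 0.977 -0.211  0.001] z [ 0.001  0.001 -1.   ] q [0.55 0.5  1.61 0.   1.03 2.33] F [-0.3 -0.2 -3.1] M [ 0.03  0.06 -0.  ] op 0.241 110.7
dxyz [0.0002 0.0049 0.1742] r [-0.0019 -0.0018  0.002 ]
```

Call:
step_arm --increments '[{"dx":0,"dy":0.005,"dz":0.06,"rx":0,"ry":0,"rz":0,"grip":0},{"dx":0,"dy":0.005,"dz":0.11,"rx":0,"ry":0,"rz":0,"grip":0},{"dx":0,"dy":0.005,"dz":0.15,"rx":0,"ry":0,"rz":0,"grip":0},{"dx":0,"dy":0.005,"dz":0.165,"rx":0,"ry":0,"rz":0,"grip":0},{"dx":0,"dy":0.005,"dz":0.17,"rx":0,"ry":0,"rz":0,"grip":0},{"dx":0,"dy":0.005,"dz":0.17,"rx":0,"ry":0,"rz":0,"grip":0}]'

```text
time_s: 17.77
eef_pos: [0.4787, 0.3446, 0.1115]
tool_rot: [0.994, -0.106, 0.0, -0.0]
ft_force: [0.4, -0.6, -2.7]
opening: 0.236
gripper_force: 110.8
```

Run:
```python
from h import *
st()
```

```text
t 17.77 p [0.4787 0.3446 0.1115] x [ 0.977 -0.211  0.   ] z [ 0.001  0.    -1.   ] q [0.55 0.56 1.65 0.   0.93 2.33] F [ 0.4 -0.6 -2.7] M [-0.04 -0.01 -0.01] op 0.236 110.8
```

Call:
step_arm --increments '[{"dx":0,"dy":0,"dz":0.004,"rx":0,"ry":0,"rz":0,"grip":0},{"dx":0,"dy":0,"dz":0.006,"rx":0,"ry":0,"rz":0,"grip":0},{"dx":0,"dy":0,"dz":0.006,"rx":0,"ry":0,"rz":0,"grip":0}]'

```text
time_s: 18.15
eef_pos: [0.4789, 0.3447, 0.1108]
tool_rot: [0.994, -0.106, 0.001, -0.0]
ft_force: [-2.8, -2.5, 7.1]
opening: 0.24
gripper_force: 112.6
```

Call:
step_arm --increments '[{"dx":0,"dy":0,"dz":-0.001,"rx":0,"ry":0,"rz":0,"grip":0.4},{"dx":0,"dy":0,"dz":-0.001,"rx":0,"ry":0,"rz":0,"grip":0.7},{"dx":0,"dy":0,"dz":-0.001,"rx":0,"ry":0,"rz":0,"grip":1},{"dx":0,"dy":0,"dz":-0.001,"rx":0,"ry":0,"rz":0,"grip":1},{"dx":0,"dy":0,"dz":-0.001,"rx":0,"ry":0,"rz":0,"grip":1},{"dx":0,"dy":0,"dz":-0.001,"rx":0,"ry":0,"rz":0,"grip":1}]'

```text
time_s: 18.9
eef_pos: [0.4785, 0.3445, 0.1097]
tool_rot: [0.994, -0.106, 0.0, -0.0]
ft_force: [-0.0, 0.4, 0.5]
opening: 0.996
gripper_force: 0.0
```

Call:
step_arm --increments '[{"dx":0,"dy":0,"dz":-0.05,"rx":0,"ry":0,"rz":0,"grip":1},{"dx":0,"dy":0,"dz":-0.15,"rx":0,"ry":0,"rz":0,"grip":1},{"dx":0,"dy":0,"dz":-0.3,"rx":0,"ry":0,"rz":0,"grip":1},{"dx":0,"dy":0,"dz":-0.5,"rx":0,"ry":0,"rz":0,"grip":1},{"dx":-0.3,"dy":0,"dz":-0.65,"rx":0,"ry":0,"rz":0,"grip":1},{"dx":-0.4,"dy":0,"dz":-0.65,"rx":0,"ry":0,"rz":0,"grip":1},{"dx":-0.4,"dy":0,"dz":-0.65,"rx":0,"ry":0,"rz":0,"grip":1},{"dx":-0.4,"dy":0,"dz":-0.65,"rx":0,"ry":0,"rz":0,"grip":1}]'

```text
time_s: 19.9
eef_pos: [0.3613, 0.3699, 0.3055]
tool_rot: [0.994, -0.106, 0.001, -0.0]
ft_force: [0.1, 0.2, -0.3]
opening: 0.999
gripper_force: 0.0
```

Run:
```python
from h import *
st()
a=imaging.grab_frame('scene');b=imaging.grab_frame('top')
save('e1.png',np.hstack([cv2.resize(a[170:295,300:425],(400,400),interpolation=cv2.INTER_CUBIC),cv2.resize(b[160:260,110:210],(400,400),interpolation=cv2.INTER_CUBIC)]))
```

```text
t 19.9 p [0.3613 0.3699 0.3055] x [ 0.978 -0.21   0.001] z [ 0.001  0.001 -1.   ] q [ 0.71  0.22  1.64 -0.    1.28  2.49] F [ 0.1  0.2 -0.3] M [-0.03  0.01 -0.02] op 0.999 0.0
```

View pics/e1.png

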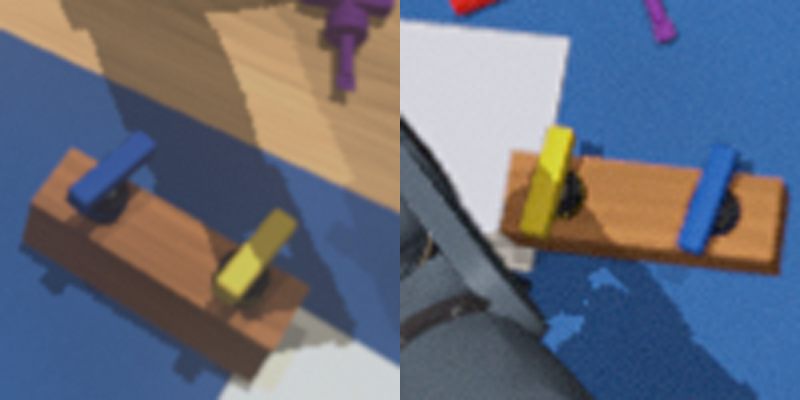

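The yellow driver stands upright on its shoulder in its hole, the blue one is unmoved, and the arm is clear.

```bash
python3 -c "
from bench import manip
print(manip.hand_in())"
```

```text
the job is handed in; nothing more can be done
None
```

I handed the job in at about 20 s with the screw turned against its stop (0.6 N m at the end, slot pointing at the red mark); the yellow driver is back upright on its shoulder in its hole, the blue driver looks unmoved, and no verdict was returned.

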